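# Pop the bottle up out of the press-to-lift warmer

### The arm

A 6-joint arm with a two-finger parallel gripper is mounted at the origin on the work surface. World frame = base frame: x ahead of the robot, y to its left, z up, the work surface at z = 0. Lengths are in mm, angles in rad, forces in N, time in s.
With the tool pointing down it reaches from about 350 to 975 mm from the base axis. Payload 7.1 kg.
Tool frame: the origin (TCP) lies at the very end of the fingers, on their centre line; the grasp point (between the pads) lies 19 mm behind it; y points along the fingers, z is the direction in which the jaws open and shut, and the axes are right-handed (so a half turn about y gives the same grasp; the last joint's range is limited). The gripper opens to 88 mm and grips with 3 to 60 N. Pads are 20 mm wide; open, the fingers measure 115 mm over their backs; the gripper's body (75 mm by 178 mm) begins 61 mm behind the grasp point.
Start: joints at [1.292, 0.423, 1.63, -0, 1.089, -0.019], TCP at [160.523, 604.017, 222.675] pointing down, gripper open.
Joint ranges: [-3, 3], [-0.9, 2.11], [0.09, 2.58], [-1.31, 4.45], [0.11, 2.69], [-2.54, 2.54]. Speed limits (rad/s): [2.39, 2.39, 3.01, 3.14, 3.14, 3.14].

### API

Orientations are given as a rotation vector (axis times angle).
In Python, from workcell import ctrl gives the robot as it stands.
- The arm moves only by the shell command python3 -m jog 'ROWS'. ROWS is JSON, a list of rows, each a list of 3 entries, a list of its own where there are three numbers: the opening, from 0 (shut) to 1 (fully open), then the shift along the tool's x, y, z in cm, then the turn, a rotation vector about the tool's x, y, z in rad. In form: [[claw, [dx, dy, dz], [wx, wy, wz]], ...]. A call has 1 to 8 rows; each row is the pose to reach, as a shift and turn from the pose commanded when the call began, along the tool's axes at that moment; what a row does not reach only later rows make up. A row lasts 1/10 s, in which the tool goes at most 50 mm and 8.59 degrees, less where a joint would pass 70% of its speed; a pose out of reach is approached as far as the arm can. A call with a gripper value outside its range is refused whole. The fingers move at their own pace and stop on an object; the grip force is fixed at half the most. Time passes only in rows, so rows that repeat a pose let the fingers close. It gives the time, the measured TCP pose, the force and the opening at its end, in the units of the state.
- ctrl.get_obs(): the state, without advancing time (a new reading comes with each control period).
- ctrl.get_image(name): name is "side" or "top"; returns a dict with "color" (420x560x3 uint8, red, green, blue), "z_map" (420x560 float32, mm along the optical axis (not along the pixel's ray), 0 where there is no reading), "fx", "fy", "cx", "cy" (pixels), "dist_coeffs" ([k1, k2, p1, p2, k3] as OpenCV has them; the pictures are not rectified), "pose" (4x4, takes a point from camera to world coordinates). Camera axes: x right, y down, z forward; pixel columns grow to the right and rows downward; lengths in mm; the calibration is good to about 2 mm. A picture is of the moment at which its call begins.
- ctrl.close_job(): hands the job in, once; it reports no verdict.
The state is a dict: "t": time; "qpos": joint angles; "qvel": joint speeds; "joint_torque": joint torques, N m; "ee_pos": TCP position; "orientation": TCP orientation; "ft_force": force on the tool from outside, world axes, zero at the start; "moment": the same for the moment, N m; "width": finger opening in mm.
Only numpy, scipy, OpenCV 4.12 (cv2) and the standard library are available. Lean on these libraries where they do the work, as an engineer would, in place of code of your own. Each camera call takes 0.05 s, during which the arm holds its last target.

### The job

The warmer's press-to-lift catch is holding the bottle down in the well. Press straight down on the bottle's cap and let go, so that the lift comes all the way up with the bottle on it; the catch is worn and may grab again, so look whether it came up and press again if it did not. Then take the bottle out, set it down gently so that it stands upright wholly on the round cork mat, and leave the lift up and the other things where they are.

Things in the scene. Friction and masses are not known exactly. Their poses are not given: they have to be found in the camera images.
- bottle: The bottle in the warmer's well: closed polypropylene, 120 mm high, about 0.15 kg. Milky white body 57 mm across up to 78 mm, a shoulder, then a grey round cap 40 mm across from 90 mm to its flat top at 120 mm. Origin: centre of its underside; z up along its axis. At the start the catch holds it down: the cap's top is only 6 mm above the warmer's rim.
- bottle_cap (a point): Centre of the top face of that bottle's cap. To work the catch, press here 10 mm further down than where the catch holds it, until it stops hard (about 5 N on the way, 8 to 12 N at the stop; slowly, about 30 mm/s; a press of under 6 mm changes nothing), then raise the hand. When the lift is up, the cap's top stands 46 mm above the warmer's rim.
- warmer: Fixed round white bottle warmer, 132 mm across and 130 mm high, with one open round well in its top, 68 mm across (5 mm free all round the bottle's body, 14 mm all round its cap). Origin: centre of its underside on the shelf; z up. It stands on one side of the shelf or the other.
- warmer_rim (a point): Centre of the well's mouth, level with the rim, 130 mm above the shelf.
- lift (a joint): How far the lift is below its top position, in m: 0 = fully up, about 0.040 = held down by the catch, about 0.050 = pressed fully down, where it stops hard. Each full press and letting go works the push-push catch. In about half of the starts the worn catch grabs again at 0.040 after the first press; the second then frees it. A full press once it is up latches it down again.
- lift_plate (a point): Centre of the upper face of the lift: the steel plate, 58 mm across, on which the bottle stands in the well; 56 mm above the shelf when up, 16 mm when held down. A spring pushes it up (3.5 N at the top, 6 N at the bottom, against the bottle's weight); once freed it rises its 40 mm in about 1 s, following the hand.
- mat: Fixed round cork mat, 110 mm across and 6 mm thick, lying on the shelf on the other side from the warmer. Origin: centre of its underside; its top is 6 mm above the shelf.
- bottle_tall: Bystander: a closed bottle like the other, 165 mm high, 57 mm across, standing free. Origin: centre of its underside.
- bottle_short: Bystander: a closed bottle like the other, 100 mm high, 57 mm across, standing free. Origin: centre of its underside.
- egg_cup: Bystander: white ceramic egg cup, 64 mm high, 48 mm across, between the warmer and the mat. Origin: centre of its underside.
- brush_holder: Bystander: green plastic bottle brush holder, 84 mm across, 110 mm high, with a white brush handle standing up to 210 mm. On the right (-y) side. Origin: centre of its underside.
- timer: Bystander: round white kitchen timer, 70 mm across, 48 mm high, on the left (+y) side. Origin: centre of its underside.
- jar: Bystander: amber glass jar with a steel lid, 64 mm across, 85 mm high. Origin: centre of its underside.
Not all that is in view belongs to the job. Leave any red or yellow look-alike of the bottle alone.

How it is judged:
By the outcome, as a careful person would: the job done as asked, in the order asked, and still so for the second after the job is handed in, with the robot touching nothing.
It also fails if it takes over 61 s, if anything falls off the work surface, if the arm or the gripper's body presses on something with over 40 N, if the wrist force passes 120 N, or if a joint passes its speed limit or range.

## Working session

There is one attempt and no reset: what is moved stays moved. The work goes in short steps, Python scripts to look and compute and a shell command to move; the robot and the scene stay as the last step left them, time stands still between calls to the robot, and variables do not carry over. Pictures are saved under pics/ and viewed, and the job is handed in when it is done.

```bash
mkdir -p pics; ls
python3 - <<'E'
from workcell import ctrl
import cv2,pickle
o=ctrl.get_obs();print(o)
for n in("side","top"):
    im=ctrl.get_image(n);pickle.dump(im,open(f"{n}0.pkl","wb"))
    cv2.imwrite(f"pics/{n}0.png",im["color"][:,:,::-1]);print(n,im["fx"],im["fy"],im["cx"],im["cy"],im["dist_coeffs"],im["pose"])
E
```

```text
pics
{'t': 0.0, 'qpos': array([ 1.29197934e+00,  4.23824685e-01,  1.63072539e+00, -1.36228687e-05,
        1.08855145e+00, -1.90056651e-02]), 'qvel': array([ 0.00030151,  0.00039436,  0.00022839,  0.00229418, -0.0013353 ,
        0.00087494]), 'joint_torque': array([ 4.05943429e-04, -5.44618213e+01, -2.73666877e+01,  6.44867029e-02,
        2.27453263e-02, -1.32695227e-04]), 'ee_pos': array([160.38815711, 603.48593418, 221.89786429]), 'orientation': array([-1.56265315,  0.20415531, -0.20382158]), 'ft_force': array([-0.61243215,  0.33058416, -0.13390955]), 'moment': array([-0.0152328 , -0.02873505, -0.02127239]), 'width': 87.59066211195719}
side 426.81383534083443 426.81383534083443 275.1964157853151 220.46550358766646 [0.03705143 0.         0.         0.         0.        ] [[ 9.48383588e-01 -2.38673837e-01  2.08814198e-01  3.31469219e+02]
 [-3.17082461e-01 -7.24517500e-01  6.11991099e-01 -6.30416213e+02]
 [ 5.22327751e-03 -6.46613634e-01 -7.62799794e-01  9.04083837e+02]
 [ 0.00000000e+00  0.00000000e+00  0.00000000e+00  1.00000000e+00]]
top 498.98123066395584 498.98123066395584 281.801648047943 206.57707545995163 [-0.17679271  0.          0.          0.          0.        ] [[ 2.70864029e-03 -9.96033631e-01  8.89363247e-02  4.11211894e+02]
 [-9.99705155e-01 -5.51053448e-04  2.42755016e-02 -5.50067839e+00]
 [-2.41302074e-02 -8.89758558e-02 -9.95741447e-01  1.46257854e+03]
 [ 0.00000000e+00  0.00000000e+00  0.00000000e+00  1.00000000e+00]]
```

View pics/side0.png

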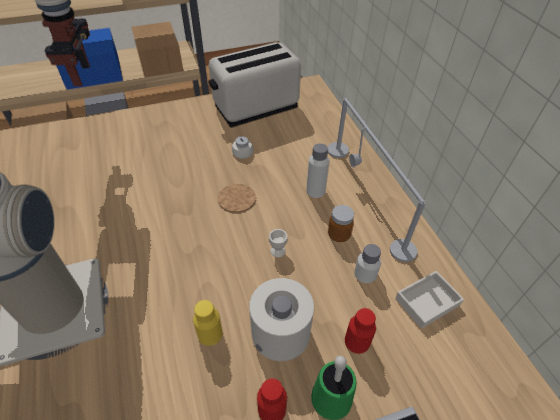

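View pics/top0.png

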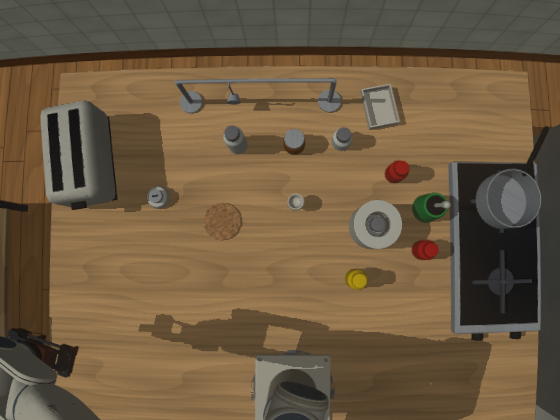

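Side view: warmer at about (282,318) with a grey cap in its well at (282,303), mat at (237,198). Top view: warmer (376,224), cap (377,224), mat (223,221). Candidates for the bottle are the grey cap in the well, free white bottles with grey caps at top (234,138) and (342,138), red ones at (398,171) and (426,249), and a yellow one at (357,279). Only the one in the well fits the description.

```bash
cat > h.py <<'E'
import numpy as np,cv2,pickle
def K(im): return np.array([[im["fx"],0,im["cx"]],[0,im["fy"],im["cy"]],[0,0,1.]])
def ray(im,uv,z):
    p=cv2.undistortPoints(np.array([[uv]],float),K(im),np.array(im["dist_coeffs"],float))[0,0]
    T=np.array(im["pose"]);d=T[:3,:3]@[p[0],p[1],1];c=T[:3,3];return c+d*(z-c[2])/d[2]
def proj(im,P):
    T=np.linalg.inv(np.array(im["pose"]));r,_=cv2.Rodrigues(T[:3,:3])
    return cv2.projectPoints(np.array([P],float),r,T[:3,3],K(im),np.array(im["dist_coeffs"],float))[0][0,0]
def cloud(im):
    z=im["z_map"];v,u=np.nonzero(z>0)
    p=cv2.undistortPoints(np.stack([u,v],1)[:,None].astype(float),K(im),np.array(im["dist_coeffs"],float))[:,0]
    d=z[v,u][:,None];T=np.array(im["pose"])
    return u,v,np.hstack([p*d,d])@T[:3,:3].T+T[:3,3]
E
python3 - <<'E'
from h import *
for n,b in(("side",(230,260,340,370)),("top",(340,185,420,265))):
    im=pickle.load(open(n+"0.pkl","rb"));c=im["color"][b[1]:b[3],b[0]:b[2],::-1]
    cv2.imwrite(f"pics/crop_{n}.png",cv2.resize(c,None,fx=5,fy=5,interpolation=cv2.INTER_CUBIC))
    u,v,P=cloud(im)
    rgb=im["color"][v,u].astype(int)
    m=(u>b[0])&(u<b[2])&(v>b[1])&(v<b[3])&(P[:,2]>126)&(P[:,2]<148)
    Q=P[m];uu=np.stack([u[m],v[m]],1)
    cc=cv2.minEnclosingCircle(Q[:,:2].astype(np.float32));print(n,"rim+cap",cc,np.median(Q[:,2]))
    ce=np.array(cc[0]);k=np.linalg.norm(Q[:,:2]-ce,axis=1)<27
    print(" cap z",np.percentile(Q[k,2],[5,50,95]),cv2.minEnclosingCircle(Q[k,:2].astype(np.float32)))
    # mat by colour
    hsv=cv2.cvtColor(im["color"],cv2.COLOR_RGB2HSV)
    mm=(P[:,2]>3)&(P[:,2]<10)
    x0=ray(im,(237,198) if n=="side" else (223,221),6)
    mm&=np.linalg.norm(P[:,:2]-x0[:2],axis=1)<75
    print(" mat guess",x0, cv2.minEnclosingCircle(P[mm,:2].astype(np.float32)),P[mm].mean(0),mm.sum(), np.median(P[mm,2]))
    print(" table z", np.median(P[(np.abs(P[:,2])<15),2]))
    for nm,lo,hi in (("objs",20,300),):
        img=np.zeros((420,560),np.uint8);s=(P[:,2]>20)&(P[:,2]<300)&(P[:,0]>330)&(P[:,0]<900);img[v[s],u[s]]=1
        nn,l,st,_=cv2.connectedComponentsWithStats(img)
        for i in range(1,nn):
            if st[i,4]>60:
                q=P[l[v,u]==i];print("  ",st[i],np.round([q[:,0].min(),q[:,0].max(),q[:,1].min(),q[:,1].max(),q[:,2].max()]))
E
```

```text
side rim+cap ((484.0470886230469, -227.1943817138672), 66.76666259765625) 131.34194315522257
 cap z [128.98216489 136.31405774 138.93347623] ((483.62359619140625, -227.97511291503906), 20.56002426147461)
 mat guess [499.61289547 205.14348235   6.        ] ((499.668212890625, 205.02784729003906), 74.85325622558594) [498.97290541 205.32087384   6.68015308] 923 6.859847804171864
 table z 1.3158689060878714
   [125   0  75  25 610] [ 331.  619. 1246. 1314.  134.]
   [ 208   42   93   81 5628] [522. 826. 518. 711. 193.]
   [ 337   98   88  151 1222] [ 833.  868. -118.  314.  200.]
   [232 137  21  17 274] [537. 602. 366. 423.  53.]
   [307 144  23  50 898] [698. 755. 133. 186. 170.]
   [329 205  25  34 700] [696. 755. -38.  26.  91.]
   [269 229  19  21 312] [529. 574. -32.  16.  68.]
   [355 244  26  36 694] [ 708.  762. -172. -113.  105.]
   [396 271  66  55 531] [ 772.  900. -316. -204.   36.]
   [ 250  278   64   82 4234] [ 418.  549. -293. -162.  140.]
   [201 300  22  42 533] [ 330.  361. -207. -158.  125.]
   [346 308  30  43 984] [ 610.  666. -329. -272.  126.]
   [ 312  356   44 
[... 600 characters left out ...]
9. -119.  316.  204.]
   [361  86  38  42 248] [ 774.  900. -316. -205.   40.]
   [  40  100   76  110 6785] [522. 827. 520. 708. 195.]
   [224 126  23  27 456] [699. 751. 135. 187. 173.]
   [  414   126   135   153 11278] [ 330.  751. -738. -356.  213.]
   [283 128  22  26 441] [696. 757. -35.  26.  94.]
   [332 128  21  21 343] [ 710.  760. -173. -116.  108.]
   [385 161  25  22 409] [ 612.  664. -328. -271.  128.]
   [147 186  22  23 368] [536. 601. 366. 429.  57.]
   [287 193  17  17 217] [529. 574. -31.  14.  72.]
   [ 349  200   53   49 2035] [ 419.  549. -295. -164.  144.]
   [412 240  26  20 408] [ 388.  442. -396. -347.  127.]
   [346 269  22  13 228] [ 331.  361. -208. -153.  126.]
```

Run:
```python
import cv2,numpy as np
a=cv2.imread("pics/crop_side.png");b=cv2.imread("pics/crop_top.png")
b=cv2.resize(b,(400,400));a=cv2.resize(a,(400,400));cv2.imwrite("pics/crops.png",np.hstack([a,b]))
```

```text
(no output)
```

View pics/crops.png

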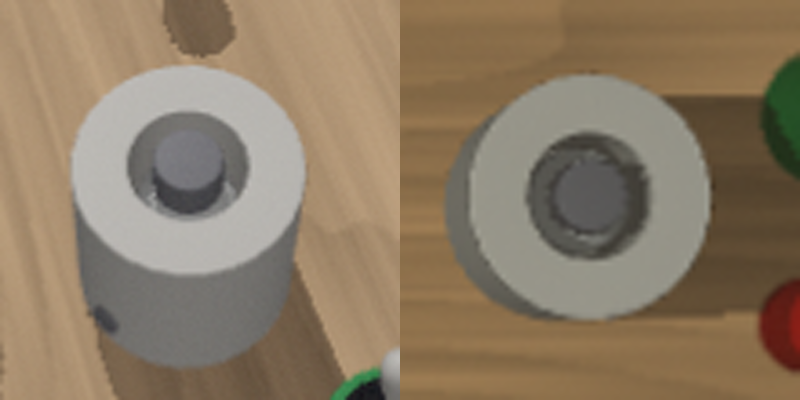

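The crop shows the round white warmer with a milky bottle and grey cap in its well, which is the target. Cap centre is about (484,-228.5), top at z of about 136. Mat centre is about (499,204). Next I work out the tool axes and the move to above the cap.

```bash
cat > d.py <<'E'
import sys
from h import *
from workcell import ctrl
o=ctrl.get_obs();R,_=cv2.Rodrigues(np.array(o["orientation"]))
p=np.array(o["ee_pos"]);print("t",o["t"],"p",p.round(1),"F",np.round(o["ft_force"],1),"w",round(o["width"],1),"q",np.round(o["qpos"],2));print(R.round(3))
Rc=np.array([[1,0,0],[0,0,1],[0,-1,0.]])
for a in sys.argv[1:]:
    T=np.array(eval(a),float);print(a,"shift cm",(R.T@(T-p)/10).round(2))
E
python3 d.py "[484,-228.5,230]" "[484,-228.5,160]"
python3 - <<'E'
from h import *
for n in("side","top"):
    im=pickle.load(open(""+n+"0.pkl","rb"))
    hsv=cv2.cvtColor(im["color"],cv2.COLOR_RGB2HSV);g=cv2.cvtColor(im["color"],cv2.COLOR_RGB2GRAY)
    # cork mat: darker, less bright than wood
    c=(237,198) if n=="side" else (223,221)
    ref=np.median(hsv[c[1]-5:c[1]+6,c[0]-5:c[0]+6].reshape(-1,3),0);print(n,ref,hsv[c[1]+35,c[0]],)
    m=((np.abs(hsv[:,:,2].astype(int)-ref[2])<30)&(np.abs(hsv[:,:,0].astype(int)-ref[0])<4)).astype(np.uint8)
    m=cv2.morphologyEx(m,cv2.MORPH_OPEN,np.ones((3,3)))
    _,l,st,_=cv2.connectedComponentsWithStats(m);k=l[c[1],c[0]];print(st[k])
    cn=max(cv2.findContours((l==k).astype(np.uint8),0,2)[0],key=cv2.contourArea)
    P=np.array([ray(im,q[0],6)[:2] for q in cn],np.float32);print(cv2.minEnclosingCircle(P))
E
```

```text
t 0.1 p [160.4 603.6 222. ] F [-0.4  0.6  0. ] w 88.2 q [ 1.29  0.42  1.63 -0.    1.09 -0.02]
[[ 0.966 -0.     0.257]
 [-0.257 -0.001  0.966]
 [-0.    -1.    -0.001]]
[484,-228.5,230] shift cm [ 52.65  -0.7  -72.1 ]
[484,-228.5,160] shift cm [ 52.65   6.3  -72.09]
side [ 14. 102. 154.] [ 16  87 175]
[  124    94   436   326 60526]
((603.5060424804688, 89.65472412109375), 737.2700805664062)
top [ 15. 134. 122.] [ 16 120 138]
[   49   113   485   307 75525]
((378.27899169921875, -23.225006103515625), 824.0542602539062)
```

```bash
python3 -m jog '[[0,[4,-1,-1],[0,0,0]],[0,[8,-2,-3],[0,0,0]],[0,[12,-2,-6],[0,0,0]],[0,[16,-2,-9],[0,0,0]],[0,[20,-2,-12],[0,0,0]],[0,[24,-2,-15],[0,0,0]],[0,[28,-2,-18],[0,0,0]],[0,[31,-2,-22],[0,0,0]]]'; python3 d.py "[484,-228.5,230]"
python3 - <<'E'
from h import *
for n in("side","top"):
    im=pickle.load(open(""+n+"0.pkl","rb"));c=(237,198) if n=="side" else (223,221)
    s=im["color"][c[1]-40:c[1]+40,c[0]-50:c[0]+50,::-1]
    cv2.imwrite(f"pics/m_{n}.png",cv2.resize(s,None,fx=7,fy=7,interpolation=cv2.INTER_CUBIC))
E
```

```text
t: 0.9
ee_pos: [405.4, 310.4, 242.7]
orientation: [-1.561, 0.203, -0.205]
ft_force: [1.0, -0.7, 0.3]
width: 27.1
t 0.9 p [405.4 310.4 242.7] F [ 1.  -0.7  0.3] w 27.1 q [ 0.63  0.23  1.86 -0.    1.05 -0.68]
[[ 0.966  0.001  0.257]
 [-0.257  0.     0.966]
 [ 0.001 -1.     0.001]]
[484,-228.5,230] shift cm [ 21.45   1.25 -50.06]
```

View pics/m_top.png

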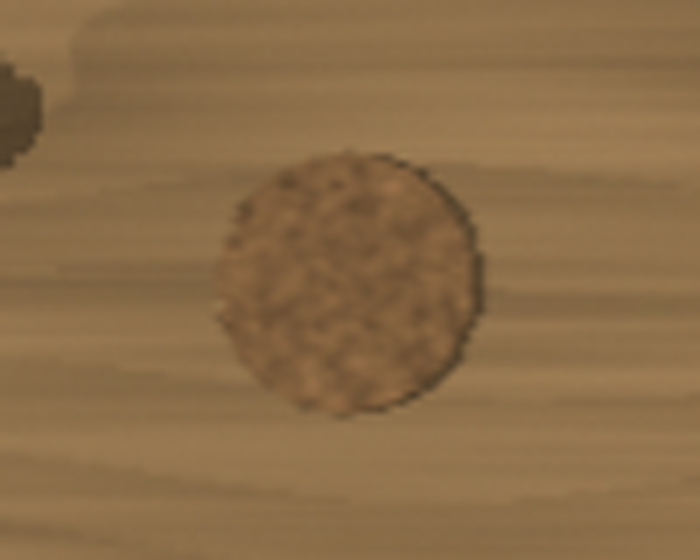

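View pics/m_side.png

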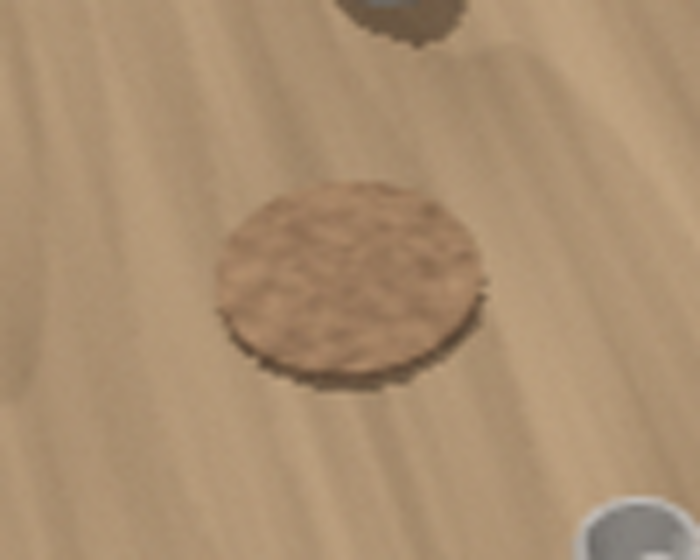

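Mat disc centres in the crops come to about (222.6,221.3) in the top view and (237,197.7) in the side view. Both rays give (499,204.5) to within about 2 mm. Continuing to above the cap.

```bash
python3 -m jog '[[0,[3,0,-4],[0,0,0]],[0,[5,0,-8],[0,0,0]],[0,[7,0,-12],[0,0,0]],[0,[9,0,-16],[0,0,0]],[0,[11,0,-20],[0,0,0]],[0,[12.5,0,-24],[0,0,0]],[0,[14,0,-28],[0,0,0]],[0,[15.5,0,-32],[0,0,0]]]';  python3 d.py "[484,-228.5,230]"
```

```text
t: 1.7
ee_pos: [470.9, -39.1, 242.6]
orientation: [-1.561, 0.204, -0.204]
ft_force: [0.4, 0.8, -0.2]
width: 0.7
t 1.7 p [470.9 -39.1 242.6] F [ 0.4  0.8 -0.2] w 0.7 q [-0.11  0.17  1.94  0.    1.03 -1.42]
[[ 0.966 -0.     0.257]
 [-0.257  0.     0.966]
 [-0.    -1.     0.   ]]
[484,-228.5,230] shift cm [  6.13   1.26 -17.97]
```

```bash
python3 -m jog '[[0,[1.5,0,-4],[0,0,0]],[0,[3,0,-8],[0,0,0]],[0,[4.5,0,-12],[0,0,0]],[0,[5.5,1,-16],[0,0,0]],[0,[6,2,-17.8],[0,0,0]],[0,[6,2,-17.8],[0,0,0]]]';  python3 d.py "[484,-228.5,145]"
```

```text
t: 2.3
ee_pos: [482.5, -226.6, 221.2]
orientation: [-1.56, 0.208, -0.205]
ft_force: [-0.3, 0.7, -0.3]
width: 0.9
t 2.3 p [ 482.5 -226.6  221.2] F [-0.3  0.7 -0.3] w 0.9 q [-0.46  0.29  1.83 -0.    1.02 -1.77]
[[ 0.966 -0.002  0.26 ]
 [-0.26   0.001  0.966]
 [-0.002 -1.     0.   ]]
[484,-228.5,145] shift cm [ 0.22  7.62 -0.14]
```

```bash
python3 -m jog '[[0,[0.2,2,-0.1],[0,0,0]],[0,[0.2,4,-0.1],[0,0,0]],[0,[0.2,5.5,-0.1],[0,0,0]],[0,[0.2,6.5,-0.1],[0,0,0]],[0,[0.2,7,-0.1],[0,0,0]],[0,[0.2,7.4,-0.1],[0,0,0]],[0,[0.2,7.6,-0.1],[0,0,0]],[0,[0.2,7.6,-0.1],[0,0,0]]]';  python3 d.py "[484,-228.5,136]"
python3 - <<'E'
from h import *
from workcell import ctrl
im=ctrl.get_image("side")
cv2.imwrite("pics/pre.png",cv2.resize(im["color"][230:370,200:360,::-1],None,fx=4,fy=4))
E
```

```text
t: 3.1
ee_pos: [485.4, -226.2, 146.9]
orientation: [-1.561, 0.204, -0.204]
ft_force: [-0.0, 0.4, 0.8]
width: 0.4
t 3.1 p [ 485.4 -226.2  146.9] F [-0.   0.4  0.8] w 0.4 q [-0.46  0.4   1.88  0.    0.86 -1.77]
[[ 0.966  0.     0.257]
 [-0.257 -0.     0.966]
 [ 0.    -1.    -0.   ]]
[484,-228.5,136] shift cm [-0.07  1.09 -0.26]
```

View pics/pre.png

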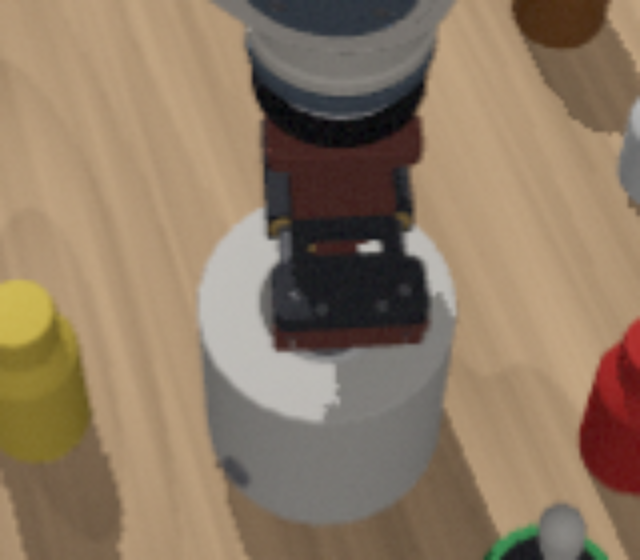

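Run:
```python
from h import *
from workcell import ctrl
im=ctrl.get_image("side")
f=lambda P:(proj(im,P)-[200,230])*4
o=ctrl.get_obs();p=o["ee_pos"];R,_=cv2.Rodrigues(np.array(o["orientation"]))
for q in ([0,0,0],[0,-80,-89],[-37,-80,-89],[37,-80,-89],[37,-80,89],[10,0,-14]): print(q,f(p+R@np.array(q,float)).round())
im=ctrl.get_image("top");cv2.imwrite("pics/pret.png",cv2.resize(im["color"][150:290,300:460,::-1],None,fx=4,fy=4))
```

```text
[0, 0, 0] [329. 281.]
[0, -80, -89] [347. 370.]
[-37, -80, -89] [261. 374.]
[37, -80, -89] [432. 365.]
[37, -80, 89] [392.  39.]
[10, 0, -14] [351. 305.]
```

View pics/pret.png

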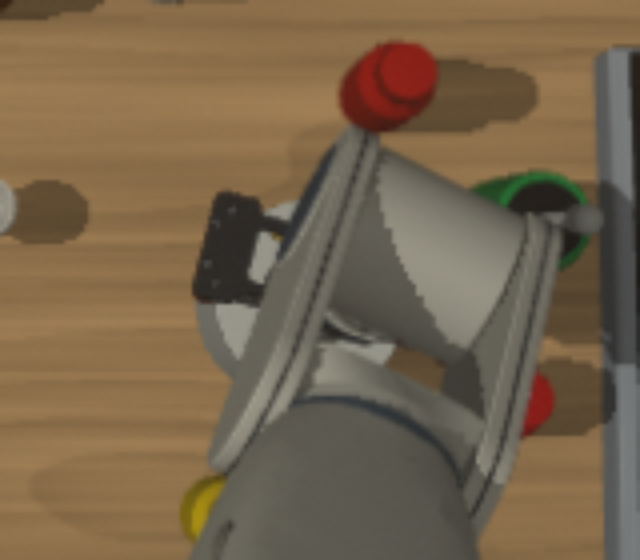

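Side pre-press crop: the gripper body's end, at about (350,345), hides the fingertips, which project to about (329,281), over the cap. This agrees with the body's projected position. Now the press, slowly.

```bash
python3 -m jog '[[0,[-0.1,0.3,-0.25],[0,0,0]],[0,[-0.1,0.6,-0.25],[0,0,0]],[0,[-0.1,0.9,-0.25],[0,0,0]],[0,[-0.1,1.2,-0.25],[0,0,0]],[0,[-0.1,1.4,-0.25],[0,0,0]],[0,[-0.1,1.6,-0.25],[0,0,0]],[0,[-0.1,1.7,-0.25],[0,0,0]],[0,[-0.1,1.7,-0.25],[0,0,0]]]';  python3 d.py
```

```text
t: 4.05
ee_pos: [483.6, -228.5, 129.7]
orientation: [-1.561, 0.204, -0.204]
ft_force: [-1.2, -0.3, 3.4]
width: 0.7
t 4.05 p [ 483.6 -228.5  129.7] F [-1.2 -0.3  3.4] w 0.7 q [-0.46  0.42  1.89 -0.    0.82 -1.77]
[[ 0.966  0.     0.257]
 [-0.257 -0.     0.966]
 [ 0.    -1.    -0.   ]]
```

In contact, about 6 mm down. I push on to the stop.

```bash
python3 -m jog '[[0,[0,0.2,0],[0,0,0]],[0,[0,0.35,0],[0,0,0]],[0,[0,0.4,0],[0,0,0]],[0,[0,0.4,0],[0,0,0]]]'
```

```text
t: 4.45
ee_pos: [483.7, -228.5, 125.9]
orientation: [-1.561, 0.203, -0.204]
ft_force: [-1.8, -0.6, 5.4]
width: 0.2
```

```bash
python3 -m jog '[[0,[0,0.05,0],[0,0,0]],[0,[0,0.1,0],[0,0,0]],[0,[0,0.1,0],[0,0,0]]]'
```

```text
t: 4.75
ee_pos: [484.0, -228.8, 125.4]
orientation: [-1.562, 0.203, -0.205]
ft_force: [-2.1, -0.7, 8.5]
width: 0.3
```

Hard stop (8.5 N). One touch more, then I raise the hand.

```bash
python3 -m jog '[[0,[0,0.04,0],[0,0,0]],[0,[0,0.04,0],[0,0,0]]]'; python3 -m jog '[[0,[0,-0.3,0],[0,0,0]],[0,[0,-0.7,0],[0,0,0]],[0,[0,-1.1,0],[0,0,0]],[0,[0,-1.5,0],[0,0,0]],[0,[0,-1.9,0],[0,0,0]],[0,[0,-2.3,0],[0,0,0]],[0,[0,-2.7,0],[0,0,0]],[0,[0,-3.1,0],[0,0,0]]]'
```

```text
t: 4.95
ee_pos: [484.1, -228.8, 125.2]
orientation: [-1.562, 0.203, -0.205]
ft_force: [-1.1, -0.9, 10.6]
width: 0.5
t: 5.75
ee_pos: [483.5, -228.3, 155.6]
orientation: [-1.561, 0.204, -0.204]
ft_force: [-1.0, 0.3, 0.3]
width: 0.1
```

```bash
python3 -m jog '[[0,[0,-0.4,0],[0,0,0]],[0,[0,-1,0],[0,0,0]],[0,[0,-1.7,0],[0,0,0]],[0,[0,-2.5,0],[0,0,0]],[0,[0,-3.3,0],[0,0,0]],[0,[0,-4.1,0],[0,0,0]],[0,[0,-4.9,0],[0,0,0]],[0,[0,-5.4,0],[0,0,0]]]'
python3 - <<'E'
from h import *
from workcell import ctrl
im=ctrl.get_image("side")
cv2.imwrite("pics/up1.png",cv2.resize(im["color"][210:370,200:360,::-1],None,fx=3.7,fy=3.7))
E
```

```text
t: 6.55
ee_pos: [483.8, -228.5, 210.3]
orientation: [-1.561, 0.203, -0.205]
ft_force: [-0.9, -0.0, 0.7]
width: 0.3
```

View pics/up1.png

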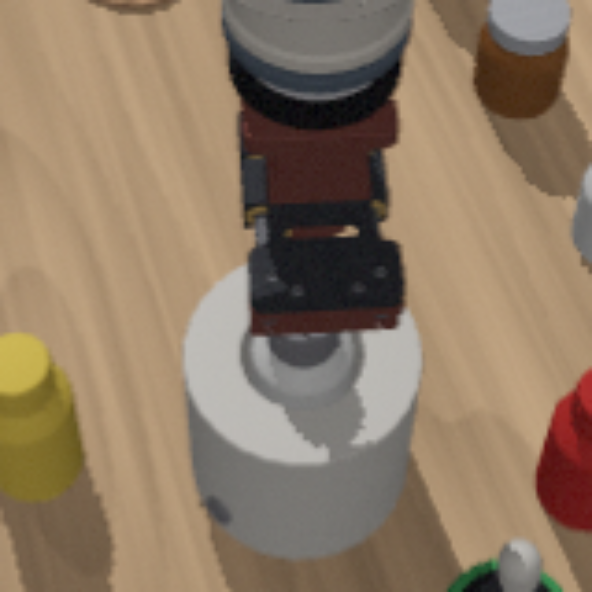

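The cap, at crop (303,345), and the white shoulder, at (305,375), now show near rim level, but the gripper hides the top. I raise more and measure.

```bash
python3 -m jog '[[1,[0,-2,1],[0,0,0]],[1,[0,-4,3],[0,0,0]],[1,[0,-5,6],[0,0,0]],[1,[0,-5,9],[0,0,0]],[1,[0,-5,10],[0,0,0]],[1,[0,-5,10],[0,0,0]]]'
cat > look.py <<'E'
from h import *
from workcell import ctrl
im=ctrl.get_image("side")
cv2.imwrite("pics/up2.png",cv2.resize(im["color"][210:370,200:360,::-1],None,fx=3.7,fy=3.7))
u,v,P=cloud(im)
d=np.linalg.norm(P[:,:2]-[484,-228.5],axis=1)
m=(d<24)&(P[:,2]<200)
print(m.sum(),np.percentile(P[m,2],[5,50,80,90,95,99]))
z=P[m,2];t=P[m][z>np.percentile(z,95)-5];print(t.mean(0),cv2.minEnclosingCircle(t[:,:2].astype(np.float32)),len(t))
E
python3 look.py
```

```text
t: 7.2
ee_pos: [509.2, -130.8, 259.1]
orientation: [-1.561, 0.203, -0.202]
ft_force: [-0.4, 0.1, 0.5]
width: 44.9
561 [139.68289319 174.01465985 177.39272008 178.12451481 178.68943417
 179.56103313]
[ 483.4474745  -228.68909336  176.91850486] ((483.4560546875, -227.4329376220703), 20.1048526763916) 284
```

View pics/up2.png

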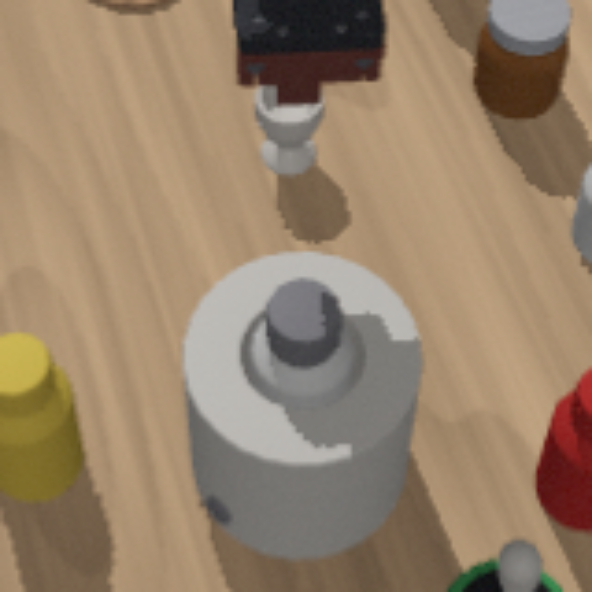

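The lift came up on the first press. The cap's top is at z of about 177 (expected 176), centred at (483.5,-228), and shows at crop (303,308). Next I go back over it with the gripper open.

```bash
python3 -m jog '[[1,[0,0,-2],[0,0,0]],[1,[0,0,-5],[0,0,0]],[1,[0,0,-8],[0,0,0]],[1,[0,0,-10],[0,0,0]],[1,[0,0,-10],[0,0,0]],[1,[0,0,-10],[0,0,0]],[1,[0,0,-10],[0,0,0]]]';python3 d.py "[483.7,-228.5,149]"
```

```text
t: 7.95
ee_pos: [483.3, -228.2, 259.0]
orientation: [-1.561, 0.205, -0.204]
ft_force: [-0.2, -0.3, 0.1]
width: 88.0
t 7.95 p [ 483.3 -228.2  259. ] F [-0.2 -0.3  0.1] w 88.0 q [-0.46  0.25  1.8   0.    1.1  -1.77]
[[ 0.966 -0.     0.257]
 [-0.257  0.     0.966]
 [-0.001 -1.     0.   ]]
[483.7,-228.5,149] shift cm [ 0.05 11.   -0.02]
```

```bash
python3 -m jog '[[1,[0,2,0],[0,0,0]],[1,[0,4.5,0],[0,0,0]],[1,[0,6.5,0],[0,0,0]],[1,[0,8.5,0],[0,0,0]],[1,[0,10,0],[0,0,0]],[1,[0,10.8,0],[0,0,0]],[1,[0,11,0],[0,0,0]],[1,[0,11,0],[0,0,0]]]';python3 -m jog '[[0,[0,0,0],[0,0,0]],[0,[0,0,0],[0,0,0]],[0,[0,0,0],[0,0,0]],[0,[0,0,0],[0,0,0]],[0,[0,0,0],[0,0,0]],[0,[0,0,0],[0,0,0]],[0,[0,0,0],[0,0,0]],[0,[0,0,0],[0,0,0]]]'
```

```text
t: 8.75
ee_pos: [483.8, -228.1, 149.5]
orientation: [-1.561, 0.203, -0.204]
ft_force: [-0.8, -0.9, 1.6]
width: 87.6
t: 9.55
ee_pos: [483.5, -228.5, 149.3]
orientation: [-1.561, 0.204, -0.204]
ft_force: [-0.4, -0.7, 0.8]
width: 39.1
```

```bash
python3 -m jog '[[0,[0,-0.5,0],[0,0,0]],[0,[0,-1.5,0],[0,0,0]],[0,[0,-2.8,0],[0,0,0]],[0,[0,-4.2,0],[0,0,0]],[0,[0,-5.8,0],[0,0,0]],[0,[0,-7.5,0],[0,0,0]],[0,[0,-9,0],[0,0,0]],[0,[0,-10,0],[0,0,0]]]'
python3 - <<'E'
from h import *
from workcell import ctrl
im=ctrl.get_image("side")
cv2.imwrite("pics/lift.png",cv2.resize(im["color"][190:350,200:360,::-1],None,fx=3.7,fy=3.7))
E
python3 d.py "[499,204.5,249]"
```

```text
t: 10.35
ee_pos: [484.1, -228.6, 251.6]
orientation: [-1.562, 0.202, -0.206]
ft_force: [0.8, 0.3, -2.4]
width: 39.3
t 10.4 p [ 484.7 -228.9  252.7] F [ 0.3 -0.1 -1.2] w 39.5 q [-0.46  0.25  1.8  -0.    1.08 -1.77]
[[ 0.966  0.004  0.257]
 [-0.257 -0.002  0.966]
 [ 0.004 -1.    -0.001]]
[499,204.5,249] shift cm [-9.75  0.29 42.26]
```

View pics/lift.png

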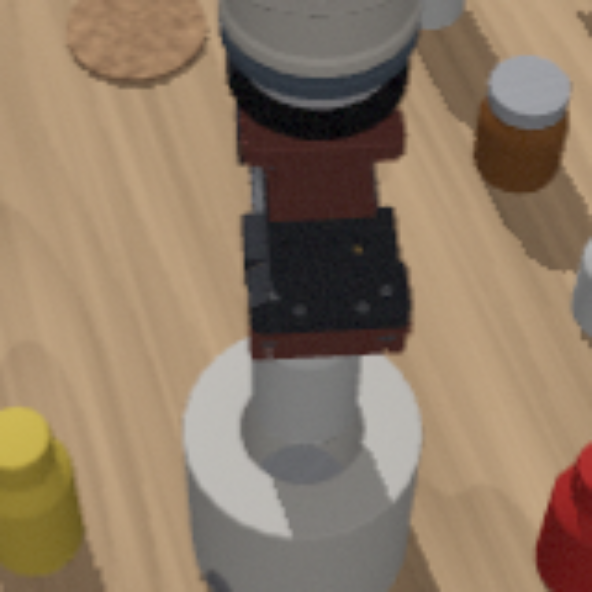

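The bottle hangs in the gripper with its body at crop (305,400), clear of the rim. The plate shows up in the well at (303,462). Carrying it to the mat.

```bash
python3 -m jog '[[0,[-0.3,0,1],[0,0,0]],[0,[-0.8,0,3],[0,0,0]],[0,[-1.4,0,6],[0,0,0]],[0,[-2.1,0,9],[0,0,0]],[0,[-2.8,0,12],[0,0,0]],[0,[-3.5,0,15],[0,0,0]],[0,[-4.2,0,18],[0,0,0]],[0,[-4.9,0,21],[0,0,0]]]';python3 -m jog '[[0,[-0.7,0,3],[0,0,0]],[0,[-1.4,0,6],[0,0,0]],[0,[-2.1,0,9],[0,0,0]],[0,[-2.8,0,12],[0,0,0]],[0,[-3.5,0,15],[0,0,0]],[0,[-4.1,0,17.5],[0,0,0]],[0,[-4.5,0,19.5],[0,0,0]],[0,[-4.7,0,20.5],[0,0,0]]]';python3 d.py "[499,204.5,110]"
```

```text
t: 11.2
ee_pos: [489.1, -11.0, 248.5]
orientation: [-1.561, 0.205, -0.203]
ft_force: [1.5, 0.7, -2.2]
width: 39.8
t: 12.0
ee_pos: [496.3, 199.1, 248.4]
orientation: [-1.562, 0.204, -0.201]
ft_force: [-0.4, 0.3, -1.7]
width: 39.7
t 12.0 p [496.3 199.1 248.4] F [-0.4  0.3 -1.7] w 39.7 q [ 0.36  0.26  1.8   0.    1.08 -0.95]
[[ 0.967 -0.002  0.255]
 [-0.255 -0.     0.967]
 [-0.001 -1.    -0.001]]
[499,204.5,110] shift cm [ 0.14 13.84  0.6 ]
```

```bash
python3 -m jog '[[0,[0.1,2,0.4],[0,0,0]],[0,[0.1,5,0.4],[0,0,0]],[0,[0.1,8,0.4],[0,0,0]],[0,[0.1,10.5,0.4],[0,0,0]],[0,[0.1,12.3,0.4],[0,0,0]],[0,[0.1,13.3,0.4],[0,0,0]],[0,[0.1,13.8,0.4],[0,0,0]],[0,[0.1,13.8,0.4],[0,0,0]]]';python3 - <<'E'
from h import *
from workcell import ctrl
a=ctrl.get_image("side")["color"][130:250,170:300,::-1];b=ctrl.get_image("top")["color"][160:280,155:285,::-1]
cv2.imwrite("pics/pl.png",cv2.resize(np.hstack([a,b]),None,fx=3,fy=3,interpolation=cv2.INTER_CUBIC))
E
```

```text
t: 12.8
ee_pos: [499.1, 200.8, 111.0]
orientation: [-1.562, 0.205, -0.204]
ft_force: [-0.2, -0.5, -1.6]
width: 39.5
```

View pics/pl.png

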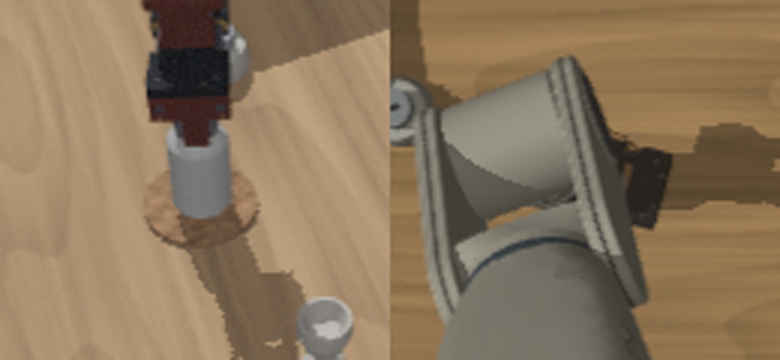

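The bottle, with its base at about (201,205) in the left panel, hangs over the mat's middle at (200,207). Lowering slowly.

```bash
python3 -m jog '[[0,[0,0.2,0.3],[0,0,0]],[0,[0,0.4,0.3],[0,0,0]],[0,[0,0.6,0.3],[0,0,0]],[0,[0,0.75,0.3],[0,0,0]],[0,[0,0.9,0.3],[0,0,0]],[0,[0,1.0,0.3],[0,0,0]],[0,[0,1.05,0.3],[0,0,0]],[0,[0,1.05,0.3],[0,0,0]]]'
```

```text
t: 13.7
ee_pos: [500.1, 203.8, 100.7]
orientation: [-1.561, 0.204, -0.204]
ft_force: [-0.5, -0.5, -1.2]
width: 39.5
```

```bash
python3 -m jog '[[0,[0,0.05,0],[0,0,0]],[0,[0,0.1,0],[0,0,0]],[0,[0,0.15,0],[0,0,0]],[0,[0,0.15,0],[0,0,0]]]'
```

```text
t: 14.1
ee_pos: [500.2, 203.9, 99.3]
orientation: [-1.561, 0.204, -0.204]
ft_force: [-0.4, 0.5, -0.8]
width: 39.7
```

```bash
python3 -m jog '[[0,[0,0.05,0],[0,0,0]],[0,[0,0.1,0],[0,0,0]],[0,[0,0.1,0],[0,0,0]]]'
```

```text
t: 14.4
ee_pos: [500.5, 203.8, 99.3]
orientation: [-1.561, 0.203, -0.204]
ft_force: [-2.4, -2.0, 8.5]
width: 39.6
```

It is on the mat: the force turned to +8.5 N. I ease off and open.

```bash
python3 -m jog '[[0,[0,-0.06,0],[0,0,0]],[0,[0,-0.06,0],[0,0,0]],[0.6,[0,-0.06,0],[0,0,0]],[0.8,[0,-0.06,0],[0,0,0]],[1,[0,-0.06,0],[0,0,0]],[1,[0,-0.06,0],[0,0,0]],[1,[0,-0.06,0],[0,0,0]],[1,[0,-0.06,0],[0,0,0]]]';python3 -m jog '[[1,[0,-1,0],[0,0,0]],[1,[0,-2.5,0],[0,0,0]],[1,[0,-4.5,0],[0,0,0]],[1,[0,-6.5,0],[0,0,0]],[1,[0,-8.5,0],[0,0,0]],[1,[0,-11,0],[0,0,0]],[1,[0,-14,0],[0,0,0]],[1,[0,-16,0],[0,0,0]]]';python3 d.py
```

```text
t: 15.2
ee_pos: [500.1, 203.8, 98.8]
orientation: [-1.561, 0.204, -0.204]
ft_force: [0.1, 0.3, 0.2]
width: 84.1
t: 16.0
ee_pos: [500.6, 204.0, 261.7]
orientation: [-1.56, 0.202, -0.206]
ft_force: [0.7, 0.3, -0.6]
width: 88.4
t 16.0 p [500.6 204.  261.7] F [ 0.7  0.3 -0.6] w 88.4 q [ 0.36  0.25  1.78  0.    1.1  -0.95]
[[ 0.966  0.002  0.257]
 [-0.257  0.001  0.966]
 [ 0.002 -1.     0.001]]
```

Now I back the arm off toward its start, so that both cameras see the mat, and check.

```bash
python3 -m jog '[[1,[-3,0,3],[0,0,0]],[1,[-6,0,6],[0,0,0]],[1,[-9,0,9],[0,0,0]],[1,[-12,0,12],[0,0,0]],[1,[-14,0,15],[0,0,0]],[1,[-16,0,18],[0,0,0]],[1,[-18,0,21],[0,0,0]],[1,[-18,0,21],[0,0,0]]]'; python3 -m jog '[[1,[-3,0,3],[0,0,0]],[1,[-6,0,6],[0,0,0]],[1,[-8,0,9],[0,0,0]],[1,[-8,0,9],[0,0,0]],[1,[-8,0,9],[0,0,0]]]'
python3 - <<'E'
from h import *
from workcell import ctrl
for n in("side","top"):
    im=ctrl.get_image(n);cv2.imwrite(f"pics/end_{n}.png",im["color"][:,:,::-1])
    u,v,P=cloud(im)
    t=P[(np.linalg.norm(P[:,:2]-[499,204],axis=1)<60)&(P[:,2]>118)&(P[:,2]<135)]
    print(n,len(t),t.mean(0).round(1) if len(t) else "",cv2.minEnclosingCircle(t[:,:2].astype(np.float32)) if len(t) else "")
    t=P[(np.linalg.norm(P[:,:2]-[484,-228.5],axis=1)<22)];print(" plate z",np.median(t[:,2]))
    img=np.zeros((420,560),np.uint8);s=(P[:,2]>20)&(P[:,2]<300)&(P[:,0]>330)&(P[:,0]<900);img[v[s],u[s]]=1
    nn,l,st,_=cv2.connectedComponentsWithStats(img)
    for i in range(1,nn):
        if st[i,4]>200:
            q=P[l[v,u]==i];print("  ",np.round([q[:,0].min(),q[:,0].max(),q[:,1].min(),q[:,1].max(),q[:,2].max()]))
print(ctrl.get_obs()["t"])
E
```

```text
t: 16.8
ee_pos: [378.8, 456.4, 259.7]
orientation: [-1.559, 0.201, -0.201]
ft_force: [0.2, -0.9, -0.0]
width: 87.8
t: 17.3
ee_pos: [325.9, 560.0, 258.9]
orientation: [-1.562, 0.203, -0.203]
ft_force: [0.4, -1.4, -0.9]
width: 87.9
side 147 [500.5 200.1 125.8] ((500.3014221191406, 202.4960479736328), 21.392837524414062)
 plate z 57.14167440805738
   [ 381.  619. 1243. 1295.  134.]
   [522. 827. 518. 705. 193.]
   [ 833.  870. -118.  315.  200.]
   [539. 601. 365. 424.  54.]
   [698. 755. 133. 187. 169.]
   [473. 529. 173. 222. 131.]
   [696. 757. -38.  25.  91.]
   [528. 574. -31.  17.  69.]
   [ 708.  763. -171. -114.  105.]
   [ 772.  900. -315. -205.   36.]
   [ 418.  550. -294. -162.  135.]
   [ 330.  361. -207. -159.  125.]
   [ 610.  665. -328. -273.  124.]
   [ 496.  570. -434. -359.  212.]
   [ 387.  443. -404. -353.  124.]
   [ 593.  670. -490. -464.   54.]
top 157 [500.6 201.2 126. ] ((500.2206115722656, 201.29847717285156), 19.85318946838379)
 plate z 56.259292455308014
   [ 832.  870. -119.  316.  203.]
   [ 773.  899. -315. -205.   37.]
   [523. 828. 520. 708. 197.]
   [699. 750. 135. 187. 174.]
   [ 330.  752. -738. -355.  214.]
   [696. 758. -35.  26.  93.]
   [ 709.  761. -172. -116.  107.]
   [ 612.  665. -327. -271.  126.]
   [538. 601. 366. 428.  56.]
   [529. 573. -31.  14.  78.]
   [ 419.  549. -294. -164.  139.]
   [472. 528. 175. 229. 137.]
   [ 388.  442. -397. -348.  129.]
   [ 331.  360. -208. -153.  128.]
17.4
```

View pics/end_side.png

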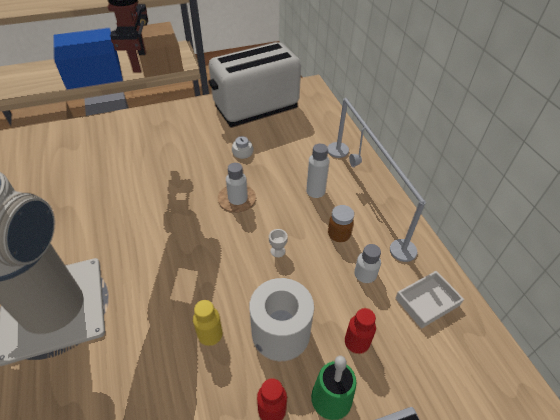

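View pics/end_top.png

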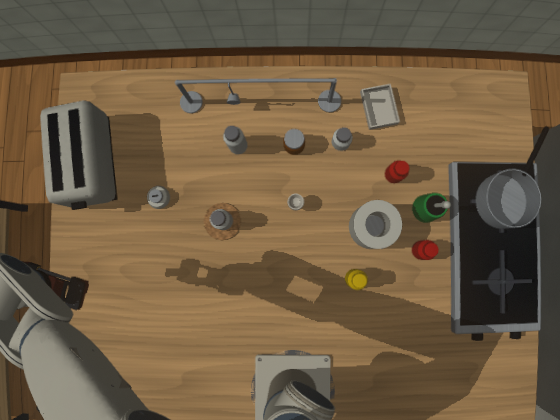

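The bottle stands upright on the mat at side (237,187) and top (221,219). Its cap centre is about (500.3,202), top at z 126, and it lies within about 3 mm of the mat's centre. The lift plate is at z of about 56–57, fully up, and the bystanders have not moved.

```bash
python3 -c "
from workcell import ctrl
print(ctrl.close_job())"
```

```text
the job is handed in; nothing more can be done
None
```

The bottle now stands upright on the cork mat, the lift is fully up, and the job was handed in at about 17.4 s.

- **Press:** one press on the cap, to the hard stop at about 10.6 N, freed the catch. The cap's top then measured about 177 mm (176 expected), so no second press was needed.
- **Placing:** I gripped the bottle by its cap, carried it over and lowered it onto the mat. The force at touch-down was about 8.5 N. I then let go and moved the arm clear.
- **Last checks:** both cameras put the bottle within about 3 mm of the mat's centre, with its top at 126 mm. The lift plate is at about 56–57 mm, and every bystander is where it started to within the measuring noise.
- **Failed check:** a first attempt to find the mat by colour did not work. I took its centre from enlarged crops and depth readings instead, and the two views agreed to about 2 mm.

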